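Bolt the slicer-blade chest shut

TASK

Bolt the steel blade chest shut for the night: lift the handle of the barrel bolt out of its parking notch, slide the bolt home through the keeper on the lid (it stiffens where its nose presses the lid down), and let the handle drop fully into the locking notch. How far it goes differs from chest to chest, so feel for the end of the slot, never pushing on that stop with more than about one and a half kilos, and leave the spanner and the loaves where they are.

Things in the scene. Friction and masses are not known exactly. Their poses are not given: they have to be found in the camera images.
- chest: Fixed grey-painted steel chest, 260 (x) x 440 (y) x 100 mm, origin at the centre of its underside. Its -y half is covered by a flat fixed deck carrying a steel barrel bolt, its +y half by a hinged lid. The bolt's axis lies 124 mm above the table, along the chest's y, at x = +20 mm. On the deck, the 90 mm on the -x side of the axis are clear.
- barrel: Rear part of the bolt's barrel: a slotted tube, 30 mm outer diameter, fixed to the deck. Origin: on the tube's axis, where the handle's stem stands at joint bolt = 0. y: along the tube, the way the bolt is shot; z up; -x: the side the handle lies to. Its parking notch (y = -5 to 9 mm) runs down the -x side; the stem rests there 20 degrees above level, and slides in the slot while 58 to 78 degrees above level.
- barrel_tip (a point): Nominal place of the barrel's front end, on its axis, 90 mm along +y. The front part is a separate sleeve lapping over the rear tube: 12 mm wide locking notch, nominally y = 53 to 65 mm in the barrel's frame, then a closed ring whose rear face is the stem's end stop (front_c0). It is screwed on through long holes, so it truly sits up to 10 mm farther back or forward; this is not measured.
- knob (a point): Centre of the steel ball knob, 22 mm in diameter, at the end of the bolt's handle: 62 mm from the bolt's axis, on a straight round stem 10 mm in diameter. At the start it is 145 mm above the table. The handle turns freely about the bolt's axis and, let go, falls towards -x by its own weight (about 0.1 kg).
- bolt (a joint): Travel of the bolt (20 mm rod with the handle fixed in it) along +y, in m: 0 to 0.004 in the parking notch (start anywhere in this play). At the end stop 0.050 to 0.070, as the sleeve sits; the locking notch gives 2 mm of play back from the stop. Sliding takes 2 to 4 N; from about 0.025 the round nose enters the keeper and presses the lid down, and it takes 5 to 10 N until the rigid stop.
- handle (a joint): How far the handle is turned up about the bolt's axis from its seated position, in rad: -0.03 to 0.02 when it lies at the bottom of a notch (20 degrees above level), growing as it is lifted; 0.66 to 1.01 in the slot. Between the notches the tube's wall keeps it above about 0.6.
- lid (a joint): The chest's lid, in rad: about 0.010 at the start, resting on rubber buffers; about 0.002 when the bolt holds it down (2 mm lower at its free edge). The keeper, a steel staple 35 mm wide and 43 mm high, stands on its free edge, 115 to 137 mm along +y from the barrel's origin; the bolt passes through it.
- spanner_mid (a point): Middle of an open-ended spanner, 170 mm long, lying on the deck behind the bolt (+x side), parallel to it. Leave it.
- loaf_a_mid (a point): Middle (50 mm up) of a brown tin loaf of bread, 230 x 105 x 105 mm, on the table to the right of the chest. Leave it.
- loaf_b_mid (a point): Middle of another such loaf, on the table to the left of the chest. Leave it.

How it is judged:
By the outcome, as a careful person would: the job done as asked, in the order asked, and still so for the second after the job is handed in, with the robot touching nothing.
It also fails if it takes over 45 s, if anything falls off the work surface, if the arm or the gripper's body presses on something with over 40 N, if the wrist force passes 120 N, or if a joint passes its speed limit or range.

ROBOT

A 7-joint arm with a two-finger parallel gripper is mounted at the origin on the work surface. World frame = base frame: x ahead of the robot, y to its left, z up, the work surface at z = 0. Lengths are in m, angles in rad, forces in N, time in s.
With the tool pointing down it reaches from about 0.4 to 0.875 m from the base axis. Payload 19.3 kg.
Tool frame: the origin (TCP) lies midway between the tips of the shut fingers; the grasp point (between the pads) lies 19 mm behind it; x points along the fingers, y is the direction in which the jaws open and shut, and the axes are right-handed (so a half turn about x gives the same grasp; the last joint's range is limited). The gripper opens to 85 mm and grips with 20 to 120 N. Pads are 22 mm wide; open, the fingers measure 114 mm over their backs; the gripper's body (76 mm by 85 mm) begins 54 mm behind the grasp point. The pads swing forward as they close: fully open they stand 13 mm farther back than shut.
Start: joints at [-1.419, 0.521, -0.036, 1.599, 0.021, 1.021, -0.113], TCP at [0.138, 0.61, 0.231] pointing down, gripper open.
Joint ranges: [-2.91, 2.91], [-0.3, 2.13], [-1.5, 1.42], [0.17, 2.43], [-1.26, 4.41], [0.16, 1.93], [-2.52, 2.52]. Speed limits (rad/s): [1.89, 1.89, 2.39, 2.39, 3.01, 3.01, 3.01].

INTERFACE

Orientations are given as [roll, pitch, yaw] about the fixed x, y, z axes, in that order (R = Rz(yaw) Ry(pitch) Rx(roll)).
In Python, from workcell import telemetry, vision, workorder gives the robot as it stands. The module is installed in compiled form; this text tells all that it offers.
- The arm moves only by the tool play_rows, never from a script. Its argument "deltas" is a list of rows, each a list of 7 numbers: the shift along the world's x, y, z in mm, then the turn, a rotation vector about the world's x, y, z in degrees, then the finger opening in mm, from 0 to 85.4. In form: [[x, y, z, wx, wy, wz, jaw], ...]. A call has 1 to 8 rows; each row shifts and turns the commanded pose from where the row before left it; what a row does not reach is not made up. A row lasts 1/8 s, in which the tool goes at most 62.5 mm and 10.7 degrees, less where a joint would pass 70% of its speed; a pose out of reach is approached as far as the arm can. A call with a gripper value outside its range is refused whole. The fingers move at their own pace and stop on an object; "grip_force" is the grip in N (left out, the last holds). Time passes only in rows, so rows that do not move let the fingers close. It gives the time, the measured TCP pose, the force and the opening at its end, in the units of the state.
- telemetry.observe(): the state, without advancing time (a new reading comes with each control period).
- vision.grab_frame(name): name is "scene" or "top"; returns the picture (480x640x3 uint8, red, green, blue); there is no depth.
- vision.camera_info(name): a dict with "mtx" (3x3 intrinsics, pixels), "rvec" (rotation vector, rad) and "tvec" (3), from world to camera coordinates, as OpenCV has them. Camera axes: x right, y down, z forward; pixel columns grow to the right and rows downward; lengths in m; the calibration is good to about 2 mm. A picture is of the moment at which its call begins. camera_info takes no time and is no camera call.
- workorder.job_done(): hands the job in, once; it reports no verdict.
The state is a dict: "clock": time; "qpos": joint angles; "qd": joint speeds; "joint_efforts": joint torques, N m; "position": TCP position; "tool_rot": TCP orientation; "force": force on the tool from outside, world axes, zero at the start; "moment": the same for the moment, N m; "grip_width": finger opening in m.
Only numpy, scipy, OpenCV 4.12 (cv2) and the standard library are available. Lean on these libraries where they do the work, as an engineer would, in place of code of your own. Each camera call takes 0.05 s, during which the arm holds its last target. There are 200 camera calls.

## Working session

There is one attempt and no reset: what is moved stays moved. The work goes in short steps, Python scripts to look and compute and a tool call to move; the robot and the scene stay as the last step left them, time stands still between calls to the robot, and variables do not carry over. Pictures are saved under pics/ and viewed, about 8 in all and at most 12, crops included, and the job is handed in when it is done.

Besides the shell and the picture viewer there is one more tool, called after "Emit:" in YAML: its name, and indented under it one key for each argument. play_rows: Moves the arm, as the interface text tells. Its arguments: {"type":"object","properties":{"deltas":{"type":"array","items":{"type":"array","items":{"type":"number"}}},"grip_force":{"type":"number"}},"required":["deltas"]}

```bash
mkdir -p pics
python3 - <<'E'
from workcell import telemetry, vision
import cv2
for n in("scene","top"):
    f=vision.grab_frame(n); cv2.imwrite(f"pics/{n}0.png",f[:,:,::-1])
    i=vision.camera_info(n); print(n,i)
print(telemetry.observe())
E
```

```text
scene {'mtx': array([[486.27480143,   0.        , 312.53286283],
       [  0.        , 486.27480143, 243.68141619],
       [  0.        ,   0.        ,   1.        ]]), 'rvec': array([ 0.91455615,  2.32676429, -1.22407406]), 'tvec': array([ 0.4640997 , -0.15985176,  1.6815248 ])}
top {'mtx': array([[468.38799866,   0.        , 323.05643485],
       [  0.        , 468.38799866, 238.84658985],
       [  0.        ,   0.        ,   1.        ]]), 'rvec': array([ 2.17161698, -2.193639  ,  0.08315284]), 'tvec': array([0.00820174, 0.61905383, 1.28202432])}
{'clock': 0.1, 'qpos': array([-1.41920643,  0.52193483, -0.0363395 ,  1.59995787,  0.02122454,
        1.02106908, -0.11281949]), 'qd': array([ 0.00015416,  0.00022577,  0.00198629, -0.00286232, -0.0003882 ,
       -0.00062202, -0.00012347]), 'joint_efforts': array([ 2.48689801e-03, -9.28487849e+01,  1.98344260e+00, -3.70544744e+01,
        1.81524799e-02,  5.39784043e-03,  6.35587480e-05]), 'position': array([0.13745215, 0.60939503, 0.23079289]), 'tool_rot': array([-1.4866415 ,  1.56981294, -1.70843845]), 'force': array([-0.30304954,  0.56196105, -0.31918734]), 'moment': array([ 0.00379046,  0.01400891, -0.04739505]), 'grip_width': 0.08553470176450619}
```

View pics/scene0.png

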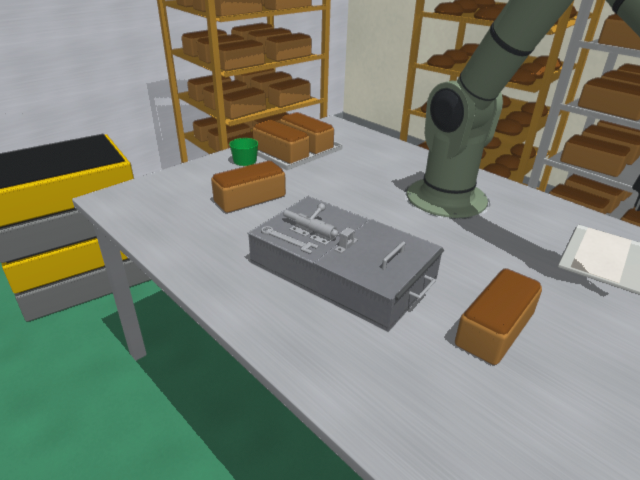

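View pics/top0.png

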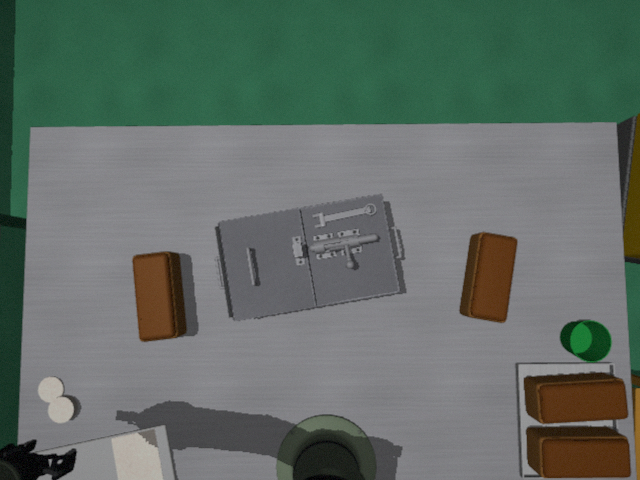

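The scene view shows the chest with the bolt near (315,220). In the top view the knob is near (351,264), the barrel runs from (378,239) to (312,248), and the keeper is near (299,250). I'll enlarge both views next.

```bash
cat > h.py <<'E'
import numpy as np, cv2
from workcell import vision
def ray(n,uv):
    i=vision.camera_info(n); R=cv2.Rodrigues(i["rvec"])[0]
    d=R.T@np.linalg.solve(i["mtx"],[uv[0],uv[1],1]); return -R.T@i["tvec"],d
def onz(n,uv,z):
    o,d=ray(n,uv); return o+d*(z-o[2])/d[2]
def tri(a,b):
    A=[];B=[]
    for n,uv in(("top",a),("scene",b)):
        o,d=ray(n,uv); d/=np.linalg.norm(d); P=np.eye(3)-np.outer(d,d); A.append(P);B.append(P@o)
    return np.linalg.lstsq(np.vstack(A),np.hstack(B),rcond=None)[0]
def proj(n,p):
    i=vision.camera_info(n); return cv2.projectPoints(np.array([p],float),i["rvec"],i["tvec"],i["mtx"],None)[0].ravel()
def crop(src,dst,u0,v0,w,h,s):
    cv2.imwrite(dst,cv2.resize(cv2.imread(src)[v0:v0+h,u0:u0+w],None,fx=s,fy=s,interpolation=cv2.INTER_CUBIC))
E
python3 - <<'E'
from h import *
crop("pics/top0.png","pics/top0c.png",285,195,130,100,6)
crop("pics/scene0.png","pics/scene0c.png",240,190,130,90,6)
for uv in((351,264),):print(onz("top",uv,.145))
for uv in((378,239),(312,248)):print(onz("top",uv,.135))
for uv in((384,195),(406,291),(233,320),(216,223)):print(onz("top",uv,.1))
E
```

```text
[ 0.54564587 -0.06767936  0.145     ]
[ 0.60880426 -0.1380127   0.135     ]
[0.58753308 0.03038005 0.135     ]
[ 0.72784586 -0.16021403  0.1       ]
[ 0.47503478 -0.21240521  0.1       ]
[0.40487405 0.23732054 0.1       ]
[0.65792976 0.28318823 0.1       ]
```

View pics/top0c.png

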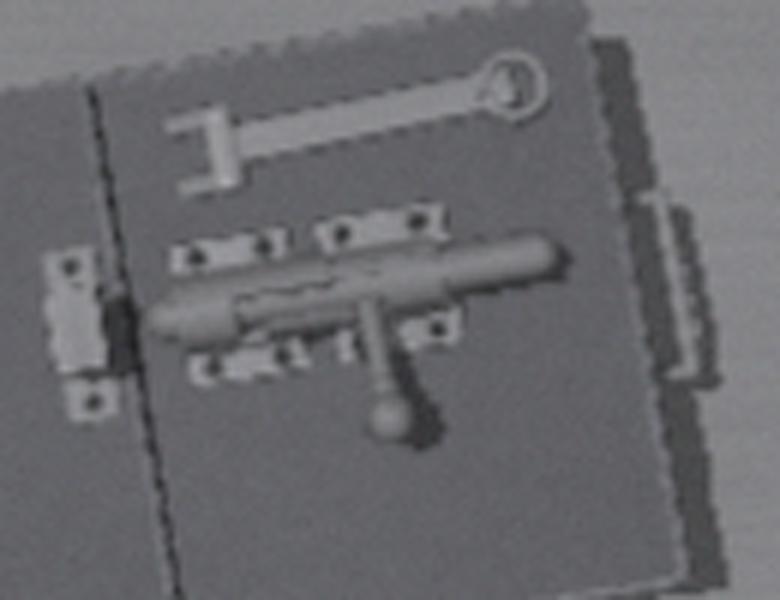

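View pics/scene0c.png

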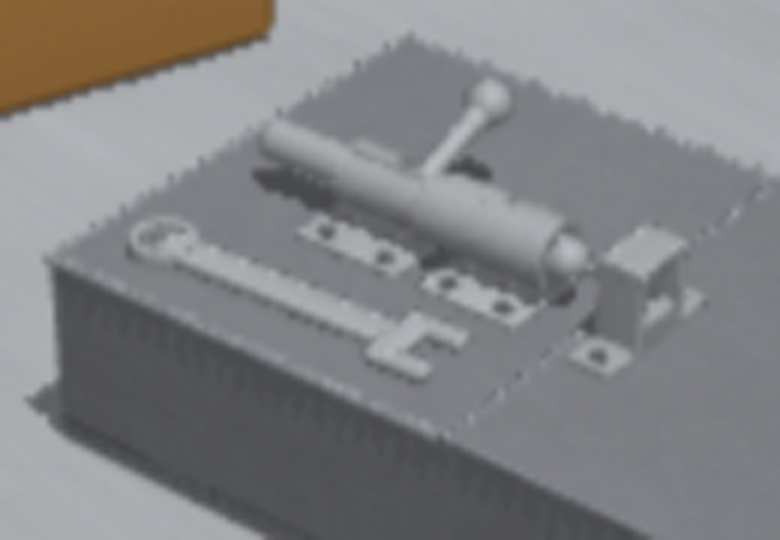

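The crops put the knob at top (350.2,264.7) and scene (321.7,206.3). The slot's front end shows at about top (324.5,245.3).

Run:
```python
from h import *
from scipy.spatial.transform import Rotation as R
from workcell import telemetry
k=tri((350.2,264.7),(321.7,206.3));print("knob",k,onz("top",(350.2,264.7),.145),proj("scene",k),proj("top",k))
c=np.array([onz("top",uv,.1)[:2] for uv in((384,195),(406,291),(233,320),(216,223))])
a=(c[3]-c[0])+(c[2]-c[1]);yaw=np.arctan2(-a[0],a[1]);print("yaw",np.degrees(yaw))
e=np.array([-np.sin(yaw),np.cos(yaw)])
print("stop est",(onz("top",(324.5,245.3),.139)-onz("top",(346.7,245.8),.139))[:2]@e)
print("barrel yaw",[np.degrees(np.arctan2(-d[0],d[1])) for d in [onz("top",(285+205/6,195+310/6),.124)-onz("top",(285+540/6,195+257/6),.124)]])
s=telemetry.observe();M=R.from_euler("xyz",s["tool_rot"]);print(M.as_matrix().round(3))
for sg in(1,-1):
    y=np.array([*(sg*e),0]);x=np.array([0,0,-1.]);T=R.from_matrix(np.c_[x,y,np.cross(x,y)])
    print(sg,(T*M.inv()).as_rotvec(degrees=True).round(2))
```

```text
knob [ 0.54398276 -0.06570376  0.14549666] [ 0.54390672 -0.06564039  0.145     ] [321.74593169 206.30417394] [350.23609748 264.66534082]
yaw 8.913569304937287
stop est 0.05534720941157489
barrel yaw [np.float64(8.426996642194128)]
[[-0.     0.22   0.976]
 [-0.001  0.976 -0.22 ]
 [-1.    -0.001  0.   ]]
1 [ 0.06  0.   21.62]
-1 [ 0.0000e+00 -8.0000e-02 -1.5838e+02]
```

Emit:
play_rows:
  deltas:
    - [40,-30,5,0,0,0,60]
    - [40,-30,5,0,0,0,60]
    - [40,-30,5,0,0,0,60]
    - [40,-30,5,0,0,0,60]
    - [40,-30,5,0,0,0,60]
    - [40,-30,5,0,0,0,60]
    - [40,-30,5,0,0,0,60]

```text
clock: 0.98
position: [0.4186, 0.3985, 0.2663]
tool_rot: [-2.108, 1.57, -2.33]
force: [0.6, 0.2, -0.2]
grip_width: 0.0599
```

Emit:
play_rows:
  deltas:
    - [16,-58,-4,0,0,2.7,60]
    - [16,-58,-4,0,0,2.7,60]
    - [16,-58,-4,0,0,2.7,60]
    - [16,-58,-4,0,0,2.7,60]
    - [16,-58,-4,0,0,2.7,60]
    - [16,-58,-4,0,0,2.7,60]
    - [16,-58,-4,0,0,2.7,60]
    - [15,-58,-4,0,0,2.7,60]

```text
clock: 1.98
position: [0.5447, -0.0662, 0.2341]
tool_rot: [2.465, 1.571, 2.622]
force: [0.6, 0.3, -0.6]
grip_width: 0.0598
```

Emit:
play_rows:
  deltas:
    - [0,0,0,0,0,0,60]

```text
clock: 2.1
position: [0.5444, -0.0694, 0.2337]
tool_rot: [-2.183, 1.569, -2.033]
force: [-0.7, 0.5, -0.1]
grip_width: 0.0599
```

Emit:
play_rows:
  deltas:
    - [0,0,-25,0,0,0,60]
    - [0,0,-25,0,0,0,60]
    - [0,0,-25,0,0,0,60]
    - [0,0,-20,0,0,0,60]
    - [0,0,-14,0,0,0,60]
    - [0,0,0,0,0,0,60]

```text
clock: 2.85
position: [0.544, -0.064, 0.1246]
tool_rot: [2.935, 1.569, 3.09]
force: [-0.1, -0.1, -0.3]
grip_width: 0.0602
```

Run:
```python
from h import *
from workcell import telemetry
from scipy.spatial.transform import Rotation as R
ims=[]
for n,b in(("top",(300,215,90,70)),("scene",(270,170,90,70))):
    f=vision.grab_frame(n)[:,:,::-1]; u,v,w,h=b
    ims.append(cv2.resize(f[v:v+h,u:u+w],None,fx=4.4,fy=4.4,interpolation=cv2.INTER_CUBIC))
cv2.imwrite("pics/grasp.png",np.hstack(ims))
s=telemetry.observe();print(s["position"],s["force"],R.from_euler("xyz",s["tool_rot"]).as_matrix().round(3))
```

```text
[ 0.54479726 -0.06418886  0.12579479] [ 0.77140695 -0.19354315 -0.14162597] [[ 0.001 -0.155  0.988]
 [ 0.     0.988  0.155]
 [-1.    -0.     0.001]]
```

View pics/grasp.png

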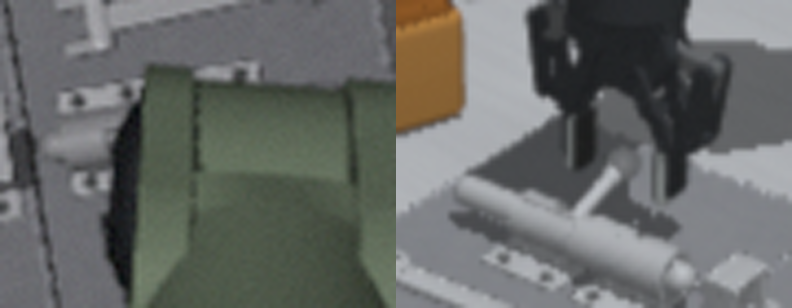

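The right half shows the knob at (625,158), centred between the two open fingers at (580,140) and (665,170). I'll close the gripper.

Emit:
play_rows:
  deltas:
    - [0,0,0,0,0,0,30]
    - [0,0,0,0,0,0,15]
    - [0,0,0,0,0,0,15]
    - [0,0,0,0,0,0,15]
    - [0,0,0,0,0,0,15]
  grip_force: 30

```text
clock: 3.58
position: [0.5445, -0.0643, 0.1253]
tool_rot: [0.531, 1.571, 0.686]
force: [-1.5, 0.9, 0.9]
grip_width: 0.0199
```

Emit:
play_rows:
  deltas:
    - [2.5,0.4,6.0,0,0,0,15]
    - [3.1,0.5,5.7,0,0,0,15]
    - [3.7,0.6,5.3,0,0,0,15]
    - [4.2,0.7,4.9,0,0,0,15]
    - [0,0,0,0,0,0,15]

```text
clock: 4.2
position: [0.5584, -0.062, 0.1475]
tool_rot: [-0.086, 1.57, 0.069]
force: [-1.7, 0.7, -1.3]
grip_width: 0.0198
```

Emit:
play_rows:
  deltas:
    - [4.7,0.7,4.4,0,0,0,15]
    - [5.1,0.8,3.9,0,0,0,15]
    - [5.5,0.9,3.3,0,0,0,15]
    - [5.8,0.9,2.8,0,0,0,15]
    - [0,0,0,0,0,0,15]
    - [0,0,0,0,0,0,15]

```text
clock: 4.95
position: [0.5791, -0.0587, 0.1614]
tool_rot: [1.874, 1.571, 2.029]
force: [-1.0, 3.2, -2.6]
grip_width: 0.0198
```

Run:
```python
from h import *
f=vision.grab_frame("scene")[:,:,::-1]; cv2.imwrite("pics/s2.png",f); crop("pics/s2.png","pics/s2c.png",270,160,90,75,7)
```

```text
(no output)
```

View pics/s2c.png

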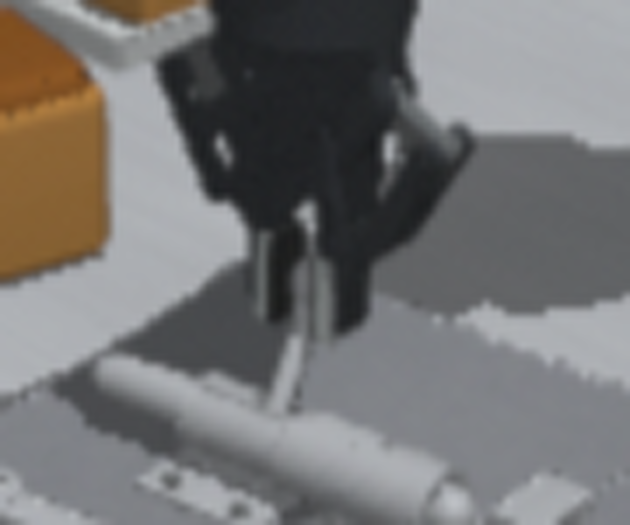

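The handle stands up, with its stem at (290,380) leaning over the slot and the knob held between the fingers. I'll start sliding.

Emit:
play_rows:
  deltas:
    - [-0.3,2.0,0,0,0,0,15]
    - [-0.5,3.0,0,0,0,0,15]
    - [-0.5,3.0,0,0,0,0,15]
    - [-0.5,3.0,0,0,0,0,15]

```text
clock: 5.5
position: [0.5773, -0.0477, 0.1615]
tool_rot: [-1.61, 1.571, -1.455]
force: [1.6, -2.6, -5.7]
grip_width: 0.0195
```

Emit:
play_rows:
  deltas:
    - [-0.5,3.0,0,0,0,0,15]
    - [-0.5,3.0,0,0,0,0,15]
    - [-0.5,3.0,0,0,0,0,15]

```text
clock: 5.88
position: [0.5758, -0.0386, 0.1616]
tool_rot: [-0.263, 1.571, -0.107]
force: [3.1, -2.3, -6.0]
grip_width: 0.0197
```

Emit:
play_rows:
  deltas:
    - [-0.5,3.0,0,0,0,0,15]
    - [-0.5,3.0,0,0,0,0,15]
    - [-0.3,2.0,0,0,0,0,15]

```text
clock: 6.25
position: [0.5746, -0.0312, 0.1616]
tool_rot: [-1.293, 1.57, -1.139]
force: [3.8, -7.4, -7.5]
grip_width: 0.0197
```

Emit:
play_rows:
  deltas:
    - [0.3,0,-0.8,0,0,0,15]

```text
clock: 6.38
position: [0.5744, -0.0308, 0.1611]
tool_rot: [3.071, 1.57, -3.057]
force: [-7.5, -2.5, 11.9]
grip_width: 0.0197
```

Emit:
play_rows:
  deltas:
    - [-0.3,2.0,0,0,0,0,15]
    - [-0.3,2.0,0,0,0,0,15]

```text
clock: 6.62
position: [0.5739, -0.0277, 0.1612]
tool_rot: [-2.086, 1.57, -1.932]
force: [-3.3, -8.1, 4.1]
grip_width: 0.0195
```

Emit:
play_rows:
  deltas:
    - [-0.3,2.0,0,0,0,0,15]
    - [-0.3,2.0,0,0,0,0,15]

```text
clock: 6.88
position: [0.5733, -0.0238, 0.1613]
tool_rot: [-2.027, 1.57, -1.872]
force: [-2.3, -9.3, 4.6]
grip_width: 0.0199
```

Emit:
play_rows:
  deltas:
    - [-0.2,1.0,0.1,0,0,0,15]
    - [-0.2,1.0,0.1,0,0,0,15]
    - [-0.2,1.0,0,0,0,0,15]
    - [-0.2,1.0,0,0,0,0,15]

```text
clock: 7.38
position: [0.5726, -0.0198, 0.1614]
tool_rot: [-1.808, 1.57, -1.654]
force: [-1.2, -8.9, 2.0]
grip_width: 0.0201
```

Emit:
play_rows:
  deltas:
    - [-0.1,1.0,0,0,0,0,15]
    - [-0.2,1.0,0,0,0,0,15]
    - [-0.1,1.0,0,0,0,0,15]

```text
clock: 7.75
position: [0.5721, -0.0168, 0.1613]
tool_rot: [-2.017, 1.57, -1.862]
force: [-2.4, -8.6, 2.4]
grip_width: 0.0196
```

Emit:
play_rows:
  deltas:
    - [0,0.2,0,0,0,0,15]

```text
clock: 7.88
position: [0.5722, -0.0166, 0.1613]
tool_rot: [-2.001, 1.57, -1.846]
force: [-2.0, -8.6, 3.0]
grip_width: 0.0196
```

Emit:
play_rows:
  deltas:
    - [0,0.3,0,0,0,0,15]

```text
clock: 8.0
position: [0.5722, -0.0164, 0.1614]
tool_rot: [-1.945, 1.57, -1.791]
force: [-1.9, -9.0, 4.0]
grip_width: 0.0198
```

Emit:
play_rows:
  deltas:
    - [-0.1,0.3,0,0,0,0,15]

```text
clock: 8.12
position: [0.5721, -0.0161, 0.1614]
tool_rot: [-1.899, 1.57, -1.744]
force: [-1.9, -8.3, 2.4]
grip_width: 0.0199
```

Emit:
play_rows:
  deltas:
    - [-0.1,0.6,0,0,0,0,15]
    - [-0.1,0.6,0,0,0,0,15]
    - [-0.1,0.6,0,0,0,0,15]
    - [-0.1,0.4,0,0,0,0,15]

```text
clock: 8.62
position: [0.5717, -0.0139, 0.1614]
tool_rot: [-1.845, 1.57, -1.691]
force: [-2.9, -8.0, 2.7]
grip_width: 0.0201
```

Emit:
play_rows:
  deltas:
    - [0,0.3,0,0,0,0,15]
    - [-0.1,0.3,0,0,0,0,15]

```text
clock: 8.88
position: [0.5716, -0.0133, 0.1614]
tool_rot: [-1.841, 1.57, -1.687]
force: [-0.5, -7.9, 1.5]
grip_width: 0.0202
```

Emit:
play_rows:
  deltas:
    - [0,0.3,0,0,0,0,15]
    - [-0.1,0.3,0,0,0,0,15]

```text
clock: 9.12
position: [0.5715, -0.0127, 0.1614]
tool_rot: [-1.853, 1.57, -1.699]
force: [-2.1, -8.9, 2.4]
grip_width: 0.0205
```

Emit:
play_rows:
  deltas:
    - [0,0.3,0,0,0,0,15]
    - [-0.1,0.3,0,0,0,0,15]

```text
clock: 9.38
position: [0.5714, -0.0121, 0.1614]
tool_rot: [-1.869, 1.57, -1.715]
force: [-1.3, -9.2, 3.3]
grip_width: 0.0198
```

Emit:
play_rows:
  deltas:
    - [0,0.3,0,0,0,0,15]
    - [-0.1,0.3,0,0,0,0,15]

```text
clock: 9.62
position: [0.5713, -0.0115, 0.1614]
tool_rot: [-1.878, 1.57, -1.723]
force: [-1.8, -8.9, 1.8]
grip_width: 0.0197
```

Emit:
play_rows:
  deltas:
    - [0,0.3,0,0,0,0,15]
    - [-0.1,0.3,0,0,0,0,15]

```text
clock: 9.88
position: [0.5712, -0.0109, 0.1613]
tool_rot: [-1.911, 1.57, -1.757]
force: [-2.3, -8.4, 2.4]
grip_width: 0.0198
```

Emit:
play_rows:
  deltas:
    - [0,0.3,0,0,0,0,15]
    - [-0.1,0.3,0,0,0,0,15]

```text
clock: 10.12
position: [0.5711, -0.0103, 0.1613]
tool_rot: [-1.9, 1.57, -1.746]
force: [-2.3, -8.2, 1.8]
grip_width: 0.02
```

Emit:
play_rows:
  deltas:
    - [0,0.3,0,0,0,0,15]
    - [-0.1,0.3,0,0,0,0,15]

```text
clock: 10.38
position: [0.571, -0.0097, 0.1614]
tool_rot: [-1.898, 1.57, -1.744]
force: [-0.9, -8.7, 2.7]
grip_width: 0.0197
```

Emit:
play_rows:
  deltas:
    - [0,0.3,0,0,0,0,15]
    - [-0.1,0.3,0,0,0,0,15]

```text
clock: 10.62
position: [0.5709, -0.0091, 0.1614]
tool_rot: [-1.905, 1.57, -1.751]
force: [-1.8, -9.2, 2.3]
grip_width: 0.02
```

Emit:
play_rows:
  deltas:
    - [0,0.3,0,0,0,0,15]
    - [-0.1,0.3,0,0,0,0,15]

```text
clock: 10.88
position: [0.5708, -0.0085, 0.1613]
tool_rot: [-1.913, 1.57, -1.758]
force: [-0.8, -8.0, 2.5]
grip_width: 0.0194
```

Emit:
play_rows:
  deltas:
    - [0,0.3,0,0,0,0,15]
    - [-0.1,0.3,0,0,0,0,15]

```text
clock: 11.12
position: [0.5707, -0.0079, 0.1613]
tool_rot: [-1.898, 1.57, -1.743]
force: [-1.9, -8.1, 2.1]
grip_width: 0.0198
```

Emit:
play_rows:
  deltas:
    - [0,0.3,0,0,0,0,15]
    - [-0.1,0.3,0,0,0,0,15]

```text
clock: 11.38
position: [0.5706, -0.0073, 0.1613]
tool_rot: [-1.963, 1.57, -1.809]
force: [-1.9, -9.4, 3.0]
grip_width: 0.0203
```

Emit:
play_rows:
  deltas:
    - [0,0.3,0,0,0,0,15]
    - [-0.1,0.3,0,0,0,0,15]

```text
clock: 11.62
position: [0.5705, -0.0067, 0.1613]
tool_rot: [-1.95, 1.57, -1.796]
force: [-1.4, -8.5, 3.0]
grip_width: 0.02
```

Emit:
play_rows:
  deltas:
    - [0,0.3,0,0,0,0,15]
    - [-0.1,0.3,0,0,0,0,15]

```text
clock: 11.88
position: [0.5704, -0.0064, 0.1614]
tool_rot: [-1.802, 1.569, -1.648]
force: [-0.8, -10.9, 1.0]
grip_width: 0.0197
```

Emit:
play_rows:
  deltas:
    - [0,0.1,0,0,0,0,15]

```text
clock: 12.0
position: [0.5704, -0.0063, 0.1613]
tool_rot: [-1.833, 1.569, -1.679]
force: [-0.8, -11.3, 3.0]
grip_width: 0.02
```

Emit:
play_rows:
  deltas:
    - [0,0.2,0,0,0,0,15]

```text
clock: 12.12
position: [0.5705, -0.0063, 0.1614]
tool_rot: [-1.767, 1.569, -1.613]
force: [-1.9, -12.4, 1.5]
grip_width: 0.02
```

The stop is felt: position stays put while the force rises to 12.4 N. I'll ease the load and lower the handle.

Emit:
play_rows:
  deltas:
    - [0.1,-0.9,0,0,0,0,15]
    - [-5.8,-0.9,-2.8,0,0,0,15]
    - [-5.5,-0.9,-3.3,0,0,0,15]
    - [0,0,0,0,0,0,15]

```text
clock: 12.62
position: [0.56, -0.0082, 0.1551]
tool_rot: [-0.546, 1.569, -0.391]
force: [6.3, -8.0, -4.6]
grip_width: 0.0198
```

Emit:
play_rows:
  deltas:
    - [-4.9,-0.8,-4.2,0,0,0,15]
    - [-4.7,-0.7,-4.4,0,0,0,15]
    - [0,0,0,0,0,0,15]

```text
clock: 13.0
position: [0.55, -0.0098, 0.1466]
tool_rot: [-0.827, 1.57, -0.673]
force: [1.2, -8.7, 1.2]
grip_width: 0.0198
```

Emit:
play_rows:
  deltas:
    - [-4.1,-1.0,-4.9,0,0,0,15]
    - [-3.6,-0.9,-5.3,0,0,0,15]
    - [-3.1,-0.8,-5.7,0,0,0,15]
    - [0,0,0,0,0,0,15]

```text
clock: 13.5
position: [0.5388, -0.0117, 0.1303]
tool_rot: [-3.038, 1.57, -2.883]
force: [0.1, -4.9, 0.9]
grip_width: 0.0195
```

Emit:
play_rows:
  deltas:
    - [-2.0,-0.7,-5.0,0,0,0,15]
    - [0,-0.2,0,0,0,0,15]
    - [0,0,0,0,0,0,15]

```text
clock: 13.88
position: [0.537, -0.0122, 0.1255]
tool_rot: [1.524, 1.571, 1.679]
force: [-1.0, 0.1, 4.5]
grip_width: 0.0197
```

Emit:
play_rows:
  deltas:
    - [0,0,0,0,0,0,30]
    - [0,0,0,0,0,0,45]
    - [0,0,0,0,0,0,60]
    - [0,0,0,0,0,0,60]

```text
clock: 14.38
position: [0.537, -0.0125, 0.1254]
tool_rot: [2.879, 1.571, 3.034]
force: [0.1, -0.1, -0.6]
grip_width: 0.0603
```

Emit:
play_rows:
  deltas:
    - [0,0,10,0,0,0,60]
    - [0,0,20,0,0,0,60]
    - [0,0,40,0,0,0,60]
    - [-20,30,40,0,0,0,60]
    - [-25,50,10,0,0,0,60]
    - [-25,50,0,0,0,0,60]
    - [-25,50,0,0,0,0,60]
    - [-25,50,0,0,0,0,60]

```text
clock: 15.38
position: [0.4161, 0.219, 0.2463]
tool_rot: [0.337, 1.57, 0.492]
force: [1.7, 1.3, -0.7]
grip_width: 0.0596
```

Emit:
play_rows:
  deltas:
    - [-20,50,0,0,0,0,60]
    - [-20,50,0,0,0,0,60]
    - [-10,30,0,0,0,0,60]
    - [0,0,0,0,0,0,60]

```text
clock: 15.88
position: [0.3659, 0.3495, 0.2458]
tool_rot: [1.335, 1.57, 1.494]
force: [-0.1, -0.8, -1.1]
grip_width: 0.0604
```

Run:
```python
from h import *
ims=[]
for n,b in(("top",(280,195,130,100)),("scene",(240,185,130,100))):
    f=vision.grab_frame(n)[:,:,::-1]; cv2.imwrite(f"pics/{n}9.png",f); u,v,w,h=b
    ims.append(cv2.resize(f[v:v+h,u:u+w],None,fx=5.5,fy=5.5,interpolation=cv2.INTER_CUBIC))
cv2.imwrite("pics/end_top.png",ims[0]); cv2.imwrite("pics/end_scene.png",ims[1])
```

```text
(no output)
```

View pics/end_top.png

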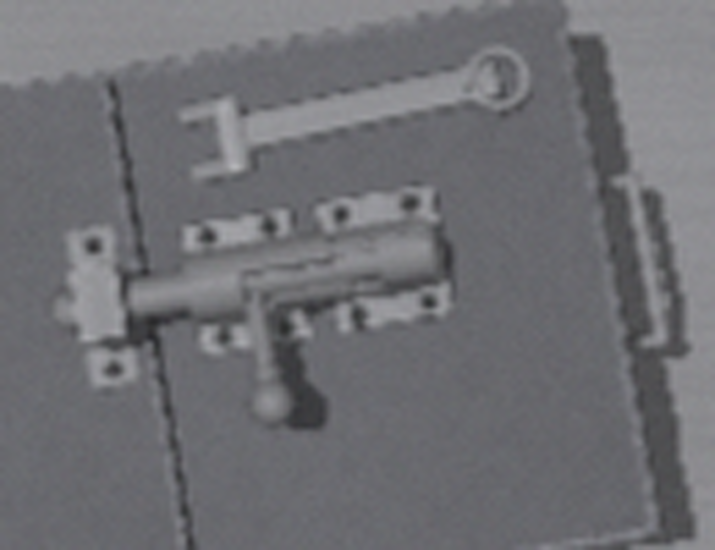

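View pics/end_scene.png

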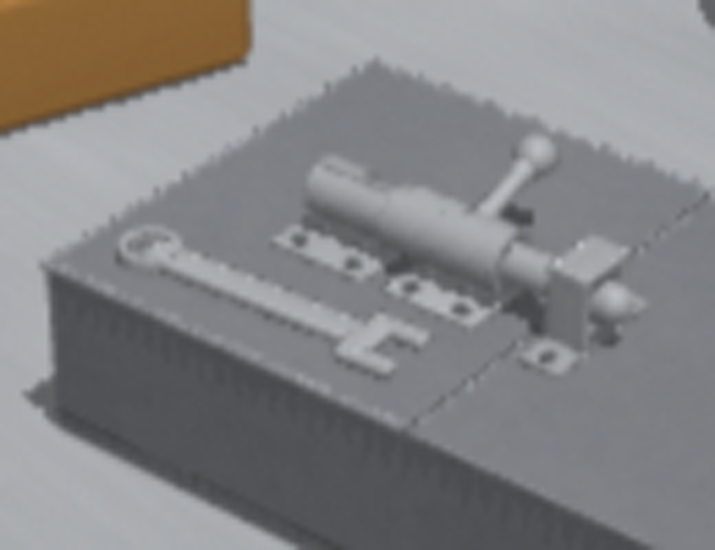

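The bolt is through the keeper, its nose showing at top (62,305). The knob lies low at top (272,402) and scene (537,152). One height check will tell whether it is fully down.

Run:
```python
from h import *
k=tri((329.5,268.1),(337.6,212.6));k0=tri((350.2,264.7),(321.7,206.3));e=np.array([-.155,.988,0]);x=np.array([.988,.155,0])
print(k,(k-k0)@e,(k-k0)@x,k[2]-k0[2])
```

```text
[ 0.53582516 -0.013379    0.14530287] 0.05296129156179997 5.062327624398879e-05 -0.00019378791429711106
```

The knob is back at its seated height (145.3 mm, against 145.5 mm at the start) and has moved 53 mm along the axis.

```bash
python3 -c "
from workcell import workorder
print(workorder.job_done())"
```

```text
the job is handed in; nothing more can be done
None
```

The chest is bolted shut: I lifted the handle out of its parking notch, slid the bolt home through the keeper, and lowered the handle into the locking notch. Then I let go, backed the arm clear and handed the job in at about 16 s; it gave no verdict.

- **End stop:** I went the last few millimetres in 0.3 mm steps. The end showed about 53 mm from the start position, where the bolt stopped moving and the force rose from about 8.5 to 12.4 N. That 12.4 N is the highest reading along the bolt and includes its own sliding friction. Forces were read only at the end of each move.
- **Off-line load on the lift:** While sliding, the gripper was at first slightly too high and pulled on the handle. My correction overshot for one reading, to about 14 N across the bolt, before settling. This was well before the end stop.
- **Final check:** From the two cameras, the knob has moved 53.0 mm along the bolt. It sits 145.3 mm above the table, against 145.5 mm when parked, so the handle is fully down. The nose shows beyond the keeper.
- **Spanner and loaves:** The spanner looks unmoved in the final pictures. I did not measure it or the loaves; the arm was not sent near any of them.

No checks failed or disagreed. I did not measure the lid's angle directly.

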